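# Press the seed pail's lid shut round its rim

### The arm

A 6-joint arm with a two-finger parallel gripper is mounted at the origin on the work surface. World frame = base frame: x ahead of the robot, y to its left, z up, the work surface at z = 0. Lengths are in mm, angles in rad, forces in N, time in s.
With the tool pointing down it reaches from about 300 to 775 mm from the base axis. Payload 14.6 kg.
Tool frame: the origin (TCP) lies on the front face of the gripper's body, between the roots of the fingers; the fingertips stand 97 mm ahead of it and the grasp point (between the pads) lies 78 mm ahead of it; z points along the fingers, y is the line along which they close (so a half turn about z gives the same grasp; the last joint's range is limited). The gripper opens to 94 mm and grips with 3 to 60 N. Pads are 16 mm wide; open, the fingers measure 119 mm over their backs; the gripper's body (75 mm by 177 mm) begins 78 mm behind the grasp point.
Start: joints at [-1.304, 0.3, 1.521, -0, 1.321, -0.067], TCP at [180.193, -519.635, 302.646] pointing down, gripper open.
Joint ranges: [-3.03, 3.03], [-0.79, 2.21], [0.23, 2.52], [-1.04, 4.18], [0, 3.07], [-2.55, 2.55]. Speed limits (rad/s): [2.22, 2.22, 2.57, 3.14, 3.14, 3.14].

### API

Orientations are given as [roll, pitch, yaw] about the fixed x, y, z axes, in that order (R = Rz(yaw) Ry(pitch) Rx(roll)).
In Python, from cell import * gives the robot as it stands.
- The arm moves only by the tool carry_out, never from a script. Its arguments are lists of equal length, an entry for each row: "slide": the shift along the world's x, y, z scaled (see below), a list of three; "dr": the turn, a rotation vector about the world's x, y, z scaled (see below), a list of three; "gripper": the opening in per cent of the stroke, from 0 (shut) to 100 (fully open). A call has 1 to 10 rows; each row is the pose to reach, as a shift and turn from the pose commanded when the call began, turning the shorter way round; what a row does not reach only later rows make up. The controller multiplies each number of a shift by 0.25 m and each number of a turn by 360 degrees. A row lasts 1/12 s, in which the tool goes at most 41.7 mm and 7.16 degrees, less where a joint would pass 70% of its speed; a pose out of reach is approached as far as the arm can. A call with a number of a shift or a turn outside -1 to 1 is refused whole. A call with a gripper value outside its range is refused whole. The fingers move at their own pace and stop on an object; "newtons" is the grip in N (left out, the last holds). Time passes only in rows, so rows that repeat a pose let the fingers close. It gives the time, the measured TCP pose, the force, the opening and the grip force at its end, in the units of the state.
- read_state(): the state, without advancing time (a new reading comes with each control period).
- camera(name): name is "scene" or "top" or "wrist"; returns the picture (420x560x3 uint8, red, green, blue); there is no depth.
- camera_model(name): a dict with "vfov" (degrees; the focal length in pixels is half the picture's height over the tangent of half this angle, whatever the lens; pixels are square), "cx", "cy" (the principal point, pixels), "k1" (the pictures are not rectified: a ray, as slopes to the right and down, at radius r is drawn at 1 + k1 r^2 times it, then the intrinsics apply), "R" (3x3) and "t" (3): a world point X has camera coordinates R X + t. Camera axes: x right, y down, z forward; pixel columns grow to the right and rows downward; lengths in mm; the calibration is good to about 2 mm. A picture is of the moment at which its call begins: read the wrist's pose just before it. camera_model takes no time and is no camera call; for the wrist camera it gives the pose at the moment of the call.
- sign_off(): hands the job in; it is judged then, once.
The state is a dict: "clock": time; "joints": joint angles; "qd": joint speeds; "effort": joint torques, N m; "eef_pos": TCP position; "eef_rot": TCP orientation; "wrist_force": force on the tool from outside, world axes, zero at the start; "moment": the same for the moment, N m; "finger_gap": finger opening in mm; "finger_force": force on a finger pad.
Only numpy, scipy, OpenCV 4.12 (cv2) and the standard library are available. Lean on these libraries where they do the work, as an engineer would, in place of code of your own. Each camera call takes 0.05 s, during which the arm holds its last target. There are 200 camera calls.

### The job

Shut the lid of the white pail by going once round its rim with your fingertips: starting at the red tab, then the green tab, and on round the same way, press each of the six rim sections gently fully down at its middle, one at a time. Do it in one go, keeping the hand close over the lid until the last section is down, then move clear. Do not lift, tip or push the pail away, and leave the baskets, tubs and spoon alone.

Things in the scene. Friction and masses are not known exactly. Their poses are not given: they have to be found in the camera images.
- pail: Round white plastic pail with a blue band, 140 mm across at the top, 120 mm across the foot, loose on the table, 0.6 to 1 kg, closed by a round lid 148 mm across whose rim is made of six stiff blue sections. Origin: centre of the underside; z up; x points towards the middle of section 1 (red tab). Inside the rim the lid is a sunken flat panel 116 mm above the table, which need not be touched.
- rim1 (a joint): How far rim section 1 (marked with a red patch and a red tab sticking outwards (tab 30 mm wide, look only)) has been pushed down: 0 m = standing fully proud, its top 135 mm above the table; 0.010 m = hard stop, fully home, top 125 mm above the table. It slides straight down against about 2.5 N of friction, stays where it is left, and moves independently of its neighbours. Starts at 0 to 2.5 mm.
- rim1_mid (a point): Middle of the top face of rim section 1 (it moves down with the section). A section is a 60 degree arc of mean radius 66 mm about the pail's axis, 16 mm wide radially, level over the middle 35 degrees (about 40 mm of arc), its ends sloping down about 20 degrees; neighbouring middles are 66 mm apart. A section still standing proud is a step for a fingertip that slides at the pressed height, so ease up about 20 mm between sections.
- rim2 (a joint): How far rim section 2 (marked with an green patch and a green tab; next to section 1, counter-clockwise seen from above) has been pushed down: 0 m = standing fully proud, its top 135 mm above the table; 0.010 m = hard stop, fully home, top 125 mm above the table. It slides straight down against about 2.5 N of friction, stays where it is left, and moves independently of its neighbours. Starts at 0 to 2.5 mm.
- rim2_mid (a point): Middle of the top face of rim section 2 (it moves down with the section). A section is a 60 degree arc of mean radius 66 mm about the pail's axis, 16 mm wide radially, level over the middle 35 degrees (about 40 mm of arc), its ends sloping down about 20 degrees; neighbouring middles are 66 mm apart. A section still standing proud is a step for a fingertip that slides at the pressed height, so ease up about 20 mm between sections.
- rim3 (a joint): How far rim section 3 (plain blue, next counter-clockwise (seen from above) after section 2) has been pushed down: 0 m = standing fully proud, its top 135 mm above the table; 0.010 m = hard stop, fully home, top 125 mm above the table. It slides straight down against about 2.5 N of friction, stays where it is left, and moves independently of its neighbours. Starts at 0 to 2.5 mm.
- rim3_mid (a point): Middle of the top face of rim section 3 (it moves down with the section). A section is a 60 degree arc of mean radius 66 mm about the pail's axis, 16 mm wide radially, level over the middle 35 degrees (about 40 mm of arc), its ends sloping down about 20 degrees; neighbouring middles are 66 mm apart. A section still standing proud is a step for a fingertip that slides at the pressed height, so ease up about 20 mm between sections.
- rim4 (a joint): How far rim section 4 (plain blue, next counter-clockwise (seen from above) after section 3) has been pushed down: 0 m = standing fully proud, its top 135 mm above the table; 0.010 m = hard stop, fully home, top 125 mm above the table. It slides straight down against about 2.5 N of friction, stays where it is left, and moves independently of its neighbours. Starts at 0 to 2.5 mm.
- rim4_mid (a point): Middle of the top face of rim section 4 (it moves down with the section). A section is a 60 degree arc of mean radius 66 mm about the pail's axis, 16 mm wide radially, level over the middle 35 degrees (about 40 mm of arc), its ends sloping down about 20 degrees; neighbouring middles are 66 mm apart. A section still standing proud is a step for a fingertip that slides at the pressed height, so ease up about 20 mm between sections.
- rim5 (a joint): How far rim section 5 (plain blue, next counter-clockwise (seen from above) after section 4) has been pushed down: 0 m = standing fully proud, its top 135 mm above the table; 0.010 m = hard stop, fully home, top 125 mm above the table. It slides straight down against about 2.5 N of friction, stays where it is left, and moves independently of its neighbours. Starts at 0 to 2.5 mm.
- rim5_mid (a point): Middle of the top face of rim section 5 (it moves down with the section). A section is a 60 degree arc of mean radius 66 mm about the pail's axis, 16 mm wide radially, level over the middle 35 degrees (about 40 mm of arc), its ends sloping down about 20 degrees; neighbouring middles are 66 mm apart. A section still standing proud is a step for a fingertip that slides at the pressed height, so ease up about 20 mm between sections.
- rim6 (a joint): How far rim section 6 (plain blue, next counter-clockwise (seen from above) after section 5; it borders section 1) has been pushed down: 0 m = standing fully proud, its top 135 mm above the table; 0.010 m = hard stop, fully home, top 125 mm above the table. It slides straight down against about 2.5 N of friction, stays where it is left, and moves independently of its neighbours. Starts at 0 to 2.5 mm.
- rim6_mid (a point): Middle of the top face of rim section 6 (it moves down with the section). A section is a 60 degree arc of mean radius 66 mm about the pail's axis, 16 mm wide radially, level over the middle 35 degrees (about 40 mm of arc), its ends sloping down about 20 degrees; neighbouring middles are 66 mm apart. A section still standing proud is a step for a fingertip that slides at the pressed height, so ease up about 20 mm between sections.
- yellow_basket: Yellow round basket, 122 mm across, 92 mm high, with an upright hoop handle to 196 mm. A bystander, to be left alone. Origin: centre of its underside.
- orange_basket: Orange round basket, 122 mm across, 92 mm high, with an upright hoop handle to 196 mm. A bystander, to be left alone. Origin: centre of its underside.
- tub1: Clear round tub with a white lid, 86 mm across, 68 mm high, in the row beyond the pail. A bystander, to be left alone. Origin: centre of its underside.
- tub2: Clear round tub with a green lid, 86 mm across, 68 mm high, in the row beyond the pail. A bystander, to be left alone. Origin: centre of its underside.
- tub3: Clear round tub with a red lid, 86 mm across, 68 mm high, in the row beyond the pail. A bystander, to be left alone. Origin: centre of its underside.
- tub4: Clear round tub with a blue lid, 86 mm across, 68 mm high, in the row beyond the pail. A bystander, to be left alone. Origin: centre of its underside.
- spoon: Steel spoon 190 mm long lying between the robot and the pail. A bystander, to be left alone. Origin: centre of its underside.

How it is judged (in metres and radians):
On the way, in this order (a step that is already met when the one before it is completed fails the run):
1. rim section 1 (with the red tab) is pressed down, before the sections after it (value of joint rim1 above 0.007 m), for 0.1 s.
2. rim section 2 (with the green tab) is pressed down, before the sections after it (value of joint rim2 above 0.007 m), for 0.1 s.
3. rim section 3 (next counter-clockwise) is pressed down, before the sections after it (value of joint rim3 above 0.007 m), for 0.1 s.
4. rim section 4 (next counter-clockwise) is pressed down, before the sections after it (value of joint rim4 above 0.007 m), for 0.1 s.
5. rim section 5 (next counter-clockwise) is pressed down, before the sections after it (value of joint rim5 above 0.007 m), for 0.1 s.
6. rim section 6 (next counter-clockwise) is pressed down, before the sections after it (value of joint rim6 above 0.007 m), for 0.1 s.
At the end, for the whole second after the job is handed in: All six rim sections are pushed down by more than 7 mm of their 10 mm; the pail stands upright (within 0.1 rad), at rest, less than 40 mm from where it stood; every basket, tub and the spoon is less than 30 mm from where it was (value of joint each of rim1, rim2, rim3, rim4, rim5, rim6 above 0.007 m and distance of pail from where it was at the start of the episode below 0.04 m and angle between pail's own z axis and vertical below 0.1 rad and linear speed of pail below 0.01 m/s and distance of each of yellow_basket, orange_basket, tub1, tub2, tub3, tub4, spoon from where it was at the start of the episode below 0.03 m); the robot touches nothing.
It fails at once if the pail is lifted by more than 12 mm, tipped by more than 0.2 rad or shifted by more than 40 mm (height (world z) of pail above 0.012 m or angle between pail's own z axis and vertical above 0.2 rad or distance of pail from where it was at the start of the episode above 0.04 m).
It fails at once if the fingers press on the pail or its lid with more than 40 N (contact force between the fingers and pail above 40 N).
It fails at once if between the first and the last section the hand leaves the lid (grasp point more than 300 mm above the table or more than 160 mm sideways from the pail's axis) (value of joint rim1 above 0.007 m and not (value of joint rim6 above 0.007 m) and (height (world z) of the grasp point above 0.3 m or horizontal distance between the grasp point and pail above 0.16 m)).
It fails at once if a bystander is moved by more than 30 mm or lifted by more than 20 mm (distance of any of yellow_basket, orange_basket, tub1, tub2, tub3, tub4, spoon from where it was at the start of the episode above 0.03 m or height (world z) of any of yellow_basket, orange_basket, tub1, tub2, tub3, tub4, spoon above 0.03 m).
It also fails if it takes over 58 s, if anything falls off the work surface, if the arm or the gripper's body presses on something with over 40 N, if the wrist force passes 120 N, or if a joint passes its speed limit or range.

## Working session

There is one attempt and no reset: what is moved stays moved. The work goes in short steps, Python scripts to look and compute and a tool call to move; the robot and the scene stay as the last step left them, time stands still between calls to the robot, and variables do not carry over. Pictures are saved under pics/ and viewed, at most 10 in all, crops included, and the job is handed in when it is done.

Besides the shell and the picture viewer there is one more tool, called after "Emit:" as a command line: name --argument value ..., lists and objects as JSON in quotes. carry_out: Moves the arm, as the interface text tells. Its arguments: {"type":"object","properties":{"slide":{"type":"array","items":{"type":"array","items":{"type":"number","minimum":-1,"maximum":1}}},"dr":{"type":"array","items":{"type":"array","items":{"type":"number","minimum":-1,"maximum":1}}},"gripper":{"type":"array","items":{"type":"number"}},"newtons":{"type":"number"}},"required":["slide","dr","gripper"]}

```bash
mkdir -p pics
python3 - <<'E'
from cell import *
import cv2
for n in ("scene","top"):
    cv2.imwrite(f"pics/{n}0.png",camera(n)[:,:,::-1]); print(camera_model(n))
s=read_state(); print(s["clock"],s["eef_pos"],s["eef_rot"],s["finger_gap"],s["wrist_force"])
E
```

```text
{'vfov': 51.26393845804331, 'cx': 280.1343965079815, 'cy': 216.052194594898, 'k1': 0.047665578621668925, 'R': array([[-0.23646719,  0.97160395,  0.00830803],
       [ 0.63116591,  0.16010162, -0.7589447 ],
       [-0.7387238 , -0.17422178, -0.65110208]]), 't': array([ 113.27321431, -274.58282052, 1771.68332142])}
{'vfov': 53.35853048309638, 'cx': 286.52714265617465, 'cy': 214.59973233867845, 'k1': 0.023086300769699853, 'R': array([[-0.02552276, -0.9995169 ,  0.01773588],
       [-0.98347801,  0.02192461, -0.17969506],
       [ 0.1792194 , -0.02202916, -0.98356246]]), 't': array([   3.18778523,  559.18566933, 1370.05968741])}
0.1 [ 180.12995968 -519.5222374   302.14347571] [-3.14055500e+00 -6.30319639e-05  3.33740650e-01] 94.16384680941553 [-0.35236254  0.36817646  0.87343058]
```

View pics/top0.png

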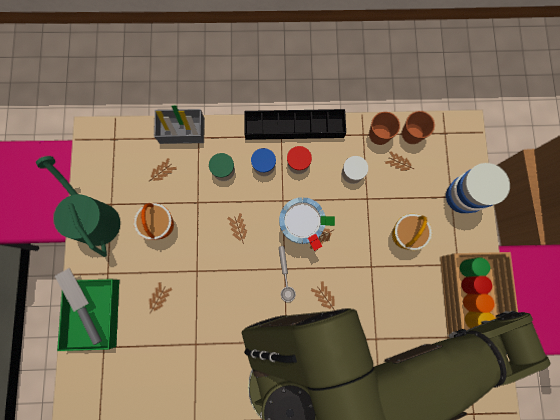

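View pics/scene0.png

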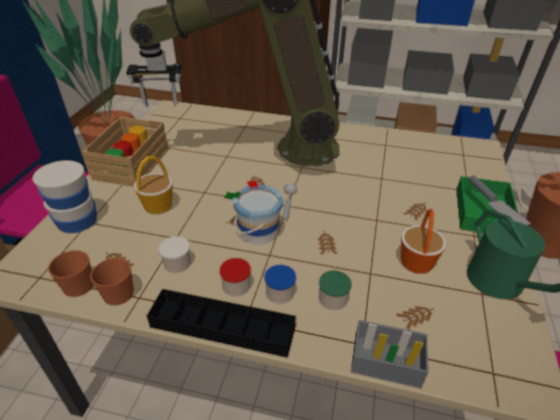

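The top view shows the pail at about (303,221), with the red tab at (316,243) and the green tab at (328,221). The baskets are at (154,221) and (411,232), and the tubs are at row 165. In the scene view the pail is at (257,212).

```bash
cat > h.py <<'E'
from cell import *
import cv2, numpy as np
def ray(m,uv):
    f=210/np.tan(np.radians(m["vfov"]/2))
    p=(np.asarray(uv,float)-[m["cx"],m["cy"]])/f; q=p.copy()
    for _ in range(20): q=p/(1+m["k1"]*(q**2).sum(-1,keepdims=True))
    d=np.c_[q,np.ones(len(q))]@m["R"]; return -m["R"].T@m["t"],d
def plane(m,uv,z):
    c,d=ray(m,np.atleast_2d(uv)); return (c+d*((z-c[2])/d[:,2:]))[:,:2]
def circ(P,n=6):
    for _ in range(n):
        A=np.c_[2*P,np.ones(len(P))]; s=np.linalg.lstsq(A,(P**2).sum(1),rcond=None)[0]
        r=np.sqrt(s[2]+s[:2]@s[:2]); e=abs(np.hypot(*(P-s[:2]).T)-r); P=P[e<max(2.5*np.median(e),1)]
    return s[:2],r,len(P)
E
python3 - <<'E'
from h import *
m=camera_model("top"); im=cv2.imread("pics/top0.png"); 
hsv=cv2.cvtColor(im,cv2.COLOR_BGR2HSV); H,S,V=cv2.split(hsv)
box=np.zeros(H.shape,bool); box[190:255,270:345]=1
blue=box&(H>85)&(H<125)&(S>40)&(V>90)
red=box&((H<6)|(H>174))&(S>170)&(V>90); gr=box&(H>45)&(H<85)&(S>120)
for n,k,z in(("red",red,130),("green",gr,130)):
    v,u=np.nonzero(k); print(n,k.sum(),plane(m,[[u.mean(),v.mean()]],z))
v,u=np.nonzero(blue); pts=np.c_[u,v].astype(np.int32); hull=cv2.convexHull(pts)[:,0]
P=plane(m,hull,133); print(circ(P),cv2.minEnclosingCircle(P.astype(np.float32)))
E=cv2.resize(im[190:255,270:345],None,fx=5,fy=5,interpolation=cv2.INTER_NEAREST)
M=cv2.resize((blue*255).astype(np.uint8)[190:255,270:345],None,fx=5,fy=5,interpolation=cv2.INTER_NEAREST)
cv2.imwrite("pics/c1.png",np.hstack([E,cv2.merge([M]*3)]))
E
```

```text
red 134 [[454.36421044 -95.29376288]]
green 122 [[ 522.74860103 -139.13172908]]
(array([526.02632548, -57.24626688]), np.float64(73.52847111959896), 23) ((526.0712890625, -57.929447174072266), 74.38701629638672)
```

View pics/c1.png

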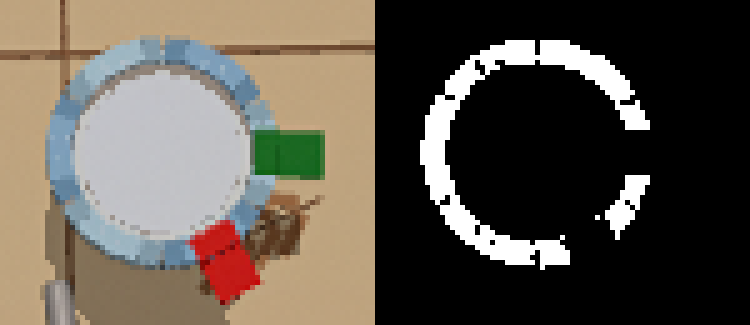

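The crop confirms it: the rim circle fits at radius 73.5 mm (74 expected), centre (526, -57.5). Red is at -152.1° and green at -92.3°, so the 60° spacing is right.

Emit:
carry_out --slide '[[0.04, 0.06, 0.02], [0.1, 0.15, 0.05], [0.17, 0.255, 0.08], [0.24, 0.36, 0.08], [0.31, 0.465, 0.08], [0.38, 0.57, 0.08], [0.45, 0.675, 0.08], [0.51, 0.765, 0.08], [0.56, 0.84, 0.08], [0.6, 0.9, 0.08]]' --dr '[[0, 0, 0], [0, 0, 0], [0, 0, 0], [0, 0, 0], [0, 0, 0], [0, 0, 0], [0, 0, 0], [0, 0, 0], [0, 0, 0], [0, 0, 0]]' --gripper '[0, 0, 0, 0, 0, 0, 0, 0, 0, 0]' --newtons 10

```text
clock: 0.93
eef_pos: [330.9, -293.1, 322.6]
eef_rot: [-3.141, -0.0, 0.335]
wrist_force: [0.6, -0.1, 0.3]
finger_gap: 30.8
finger_force: 0.0
```

Emit:
carry_out --slide '[[0.06, 0.09, 0], [0.13, 0.19, 0], [0.2, 0.3, -0.02], [0.27, 0.4, -0.06], [0.34, 0.51, -0.1], [0.41, 0.61, -0.15], [0.47, 0.7, -0.2], [0.52, 0.78, -0.25], [0.55, 0.825, -0.28], [0.55, 0.825, -0.28]]' --dr '[[0, 0, 0], [0, 0, 0], [0, 0, 0], [0, 0, 0], [0, 0, 0], [0, 0, 0], [0, 0, 0], [0, 0, 0], [0, 0, 0], [0, 0, 0]]' --gripper '[0, 0, 0, 0, 0, 0, 0, 0, 0, 0]'

```text
clock: 1.77
eef_pos: [468.0, -86.5, 250.8]
eef_rot: [-3.14, 0.002, 0.336]
wrist_force: [-0.0, 0.1, -0.3]
finger_gap: 0.9
finger_force: 0.0
```

Run:
```python
from h import *
a=camera("scene"); b=camera("wrist"); s=read_state(); print(s["clock"],s["eef_pos"],s["wrist_force"],s["finger_gap"])
A=cv2.resize(a[130:260,180:340],(400,325)); B=cv2.resize(b,(400,300)); B=cv2.copyMakeBorder(B,0,25,0,0,0)
cv2.imwrite("pics/c2.png",np.hstack([A,B])[:,:,::-1])
```

```text
1.8667 [467.54247324 -88.39880589 252.54303094] [ 0.3102489  -0.15036505  0.893569  ] 0.5709123790912435
```

View pics/c2.png

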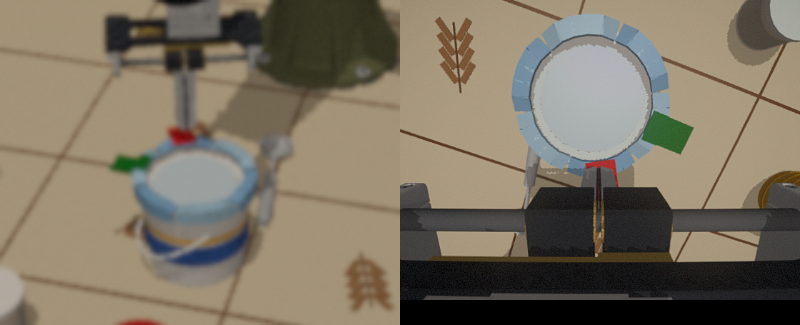

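The fingertips hang right over the red section: the red patch is at (178,135) in the scene crop and under the tips at (600,170) in the wrist view. I press slowly.

Emit:
carry_out --slide '[[0, 0, -0.03], [0, 0, -0.06], [0, 0, -0.07], [0, 0, -0.08], [0, 0, -0.09], [0, 0, -0.1], [0, 0, -0.105], [0, 0, -0.11], [0, 0, -0.112], [0, 0, -0.112]]' --dr '[[0, 0, 0], [0, 0, 0], [0, 0, 0], [0, 0, 0], [0, 0, 0], [0, 0, 0], [0, 0, 0], [0, 0, 0], [0, 0, 0], [0, 0, 0]]' --gripper '[0, 0, 0, 0, 0, 0, 0, 0, 0, 0]'

```text
clock: 2.7
eef_pos: [467.8, -88.4, 224.7]
eef_rot: [3.141, -0.0, 0.334]
wrist_force: [-0.6, -1.9, 0.4]
finger_gap: 0.5
finger_force: 0.5
```

Emit:
carry_out --slide '[[0, 0, -0.003], [0, 0, -0.006], [0, 0, -0.006], [0, 0, -0.006]]' --dr '[[0, 0, 0], [0, 0, 0], [0, 0, 0], [0, 0, 0]]' --gripper '[0, 0, 0, 0]'

```text
clock: 3.03
eef_pos: [467.8, -88.3, 223.1]
eef_rot: [3.142, -0.0, 0.334]
wrist_force: [0.1, -0.7, 0.9]
finger_gap: 0.2
finger_force: 0.6
```

Emit:
carry_out --slide '[[0, 0, -0.002], [0, 0, -0.004], [0, 0, -0.004], [0, 0, -0.004]]' --dr '[[0, 0, 0], [0, 0, 0], [0, 0, 0], [0, 0, 0]]' --gripper '[0, 0, 0, 0]'

```text
clock: 3.37
eef_pos: [467.8, -88.4, 222.3]
eef_rot: [3.141, -0.0, 0.334]
wrist_force: [0.1, -0.6, 3.6]
finger_gap: 0.1
finger_force: 2.0
```

Run:
```python
from h import *
a=camera("scene"); b=camera("wrist"); s=read_state(); print(s["clock"],s["eef_pos"],s["wrist_force"],s["finger_gap"])
A=cv2.resize(a[170:230,220:300],(400,300),interpolation=2); B=b[0:300,60:460]
cv2.imwrite("pics/c3.png",np.hstack([A,B])[:,:,::-1])
```

```text
3.4667 [467.76550641 -88.39624676 222.28867356] [0.03608842 1.05408734 4.67640267] 0.32934376267224336
```

View pics/c3.png

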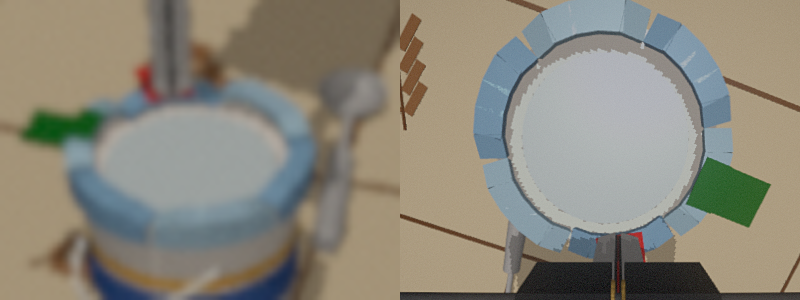

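Section 1 is down on its stop: the red patch sits low in both views, and the force rises to 4.7 N at tip height 125.3 mm. On to section 2.

Emit:
carry_out --slide '[[0, 0, 0.06], [0, 0, 0.1], [0.112, -0.07, 0.1], [0.224, -0.141, 0.1], [0.224, -0.141, 0.06], [0.224, -0.141, 0.04], [0.224, -0.141, 0.03], [0.224, -0.141, 0.02], [0.224, -0.141, 0.01], [0.224, -0.141, 0.002]]' --dr '[[0, 0, 0], [0, 0, 0], [0, 0, 0], [0, 0, 0], [0, 0, 0], [0, 0, 0], [0, 0, 0], [0, 0, 0], [0, 0, 0], [0, 0, 0]]' --gripper '[0, 0, 0, 0, 0, 0, 0, 0, 0, 0]'

```text
clock: 4.3
eef_pos: [523.2, -123.3, 222.8]
eef_rot: [-3.142, 0.0, 0.334]
wrist_force: [-2.4, -0.0, 3.2]
finger_gap: 0.4
finger_force: 1.4
```

Emit:
carry_out --slide '[[0, 0, -0.002], [0, 0, -0.003], [0, 0, -0.003], [0, 0, -0.003]]' --dr '[[0, 0, 0], [0, 0, 0], [0, 0, 0], [0, 0, 0]]' --gripper '[0, 0, 0, 0]'

```text
clock: 4.63
eef_pos: [523.4, -123.4, 222.2]
eef_rot: [-3.141, 0.0, 0.334]
wrist_force: [-4.3, 0.8, 5.2]
finger_gap: 0.7
finger_force: 2.7
```

Emit:
carry_out --slide '[[0, 0, 0.06], [0, 0, 0.1], [0.116, 0.062, 0.1], [0.233, 0.123, 0.1], [0.233, 0.123, 0.06], [0.233, 0.123, 0.04], [0.233, 0.123, 0.03], [0.233, 0.123, 0.02], [0.233, 0.123, 0.01], [0.233, 0.123, 0.003]]' --dr '[[0, 0, 0], [0, 0, 0], [0, 0, 0], [0, 0, 0], [0, 0, 0], [0, 0, 0], [0, 0, 0], [0, 0, 0], [0, 0, 0], [0, 0, 0]]' --gripper '[0, 0, 0, 0, 0, 0, 0, 0, 0, 0]'

```text
clock: 5.47
eef_pos: [581.5, -93.2, 222.9]
eef_rot: [-3.142, -0.0, 0.333]
wrist_force: [-1.4, 1.6, 3.2]
finger_gap: 0.4
finger_force: 1.3
```

Emit:
carry_out --slide '[[0, 0, -0.002], [0, 0, -0.003], [0, 0, -0.003], [0, 0, -0.003]]' --dr '[[0, 0, 0], [0, 0, 0], [0, 0, 0], [0, 0, 0]]' --gripper '[0, 0, 0, 0]'

```text
clock: 5.8
eef_pos: [581.7, -93.1, 222.2]
eef_rot: [3.141, 0.0, 0.334]
wrist_force: [-3.3, 0.7, 5.4]
finger_gap: 0.4
finger_force: 2.6
```

Emit:
carry_out --slide '[[0, 0, 0.06], [0, 0, 0.1], [0.005, 0.132, 0.1], [0.01, 0.264, 0.1], [0.01, 0.264, 0.06], [0.01, 0.264, 0.04], [0.01, 0.264, 0.03], [0.01, 0.264, 0.02], [0.01, 0.264, 0.01], [0.01, 0.264, 0.003]]' --dr '[[0, 0, 0], [0, 0, 0], [0, 0, 0], [0, 0, 0], [0, 0, 0], [0, 0, 0], [0, 0, 0], [0, 0, 0], [0, 0, 0], [0, 0, 0]]' --gripper '[0, 0, 0, 0, 0, 0, 0, 0, 0, 0]'

```text
clock: 6.63
eef_pos: [584.5, -27.7, 222.6]
eef_rot: [3.141, -0.0, 0.333]
wrist_force: [-1.5, 0.7, 3.7]
finger_gap: 0.3
finger_force: 1.3
```

Emit:
carry_out --slide '[[0, 0, -0.002], [0, 0, -0.003], [0, 0, -0.003], [0, 0, -0.003]]' --dr '[[0, 0, 0], [0, 0, 0], [0, 0, 0], [0, 0, 0]]' --gripper '[0, 0, 0, 0]'

```text
clock: 6.97
eef_pos: [584.5, -27.5, 222.3]
eef_rot: [3.141, -0.0, 0.333]
wrist_force: [-1.7, -1.9, 5.1]
finger_gap: 0.5
finger_force: 2.5
```

Run:
```python
from h import *
a=camera("scene"); b=camera("wrist"); s=read_state(); print(s["clock"],s["eef_pos"],s["wrist_force"],s["finger_gap"])
A=cv2.resize(a[170:230,220:300],(400,300),interpolation=2); B=cv2.resize(b,(400,300))
cv2.imwrite("pics/c4.png",np.hstack([A,B])[:,:,::-1])
```

```text
7.0667 [584.48130604 -27.42221812 222.23067486] [-2.54092244 -3.01493611  4.85680894] 0.5774981296204021
```

View pics/c4.png

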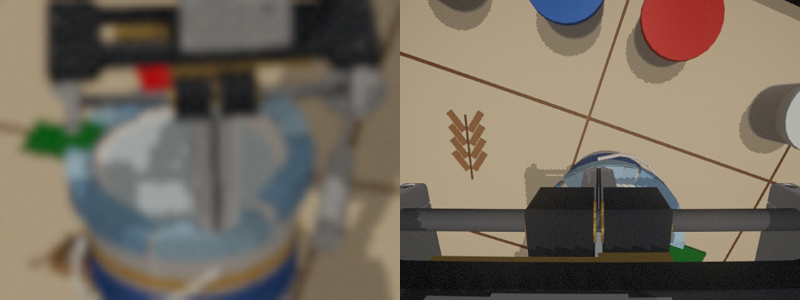

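The fingertips press section 4 at (215,215), and the tabs and spoon are where they were, so the pail has not shifted. On to section 5, then 6.

Emit:
carry_out --slide '[[0, 0, 0.06], [0, 0, 0.1], [-0.112, 0.072, 0.1], [-0.224, 0.144, 0.1], [-0.224, 0.144, 0.06], [-0.224, 0.144, 0.04], [-0.224, 0.144, 0.03], [-0.224, 0.144, 0.02], [-0.224, 0.144, 0.01], [-0.224, 0.144, 0.003]]' --dr '[[0, 0, 0], [0, 0, 0], [0, 0, 0], [0, 0, 0], [0, 0, 0], [0, 0, 0], [0, 0, 0], [0, 0, 0], [0, 0, 0], [0, 0, 0]]' --gripper '[0, 0, 0, 0, 0, 0, 0, 0, 0, 0]'

```text
clock: 7.9
eef_pos: [528.9, 8.8, 222.4]
eef_rot: [3.142, -0.0, 0.333]
wrist_force: [0.2, 0.6, 2.6]
finger_gap: 0.2
finger_force: 1.3
```

Emit:
carry_out --slide '[[0, 0, -0.002], [0, 0, -0.003], [0, 0, -0.003], [0, 0, -0.003]]' --dr '[[0, 0, 0], [0, 0, 0], [0, 0, 0], [0, 0, 0]]' --gripper '[0, 0, 0, 0]'

```text
clock: 8.23
eef_pos: [528.9, 8.8, 222.2]
eef_rot: [3.141, -0.001, 0.333]
wrist_force: [-0.2, -0.2, 4.6]
finger_gap: 0.2
finger_force: 2.4
```

Section 6: move (-58.3, -30.8).

Emit:
carry_out --slide '[[0, 0, 0.06], [0, 0, 0.1], [-0.116, -0.062, 0.1], [-0.234, -0.124, 0.1], [-0.234, -0.124, 0.06], [-0.234, -0.124, 0.04], [-0.234, -0.124, 0.03], [-0.234, -0.124, 0.02], [-0.234, -0.124, 0.01], [-0.234, -0.124, 0.003]]' --dr '[[0, 0, 0], [0, 0, 0], [0, 0, 0], [0, 0, 0], [0, 0, 0], [0, 0, 0], [0, 0, 0], [0, 0, 0], [0, 0, 0], [0, 0, 0]]' --gripper '[0, 0, 0, 0, 0, 0, 0, 0, 0, 0]'

```text
clock: 9.07
eef_pos: [470.5, -21.8, 222.5]
eef_rot: [3.141, -0.0, 0.334]
wrist_force: [-0.2, -1.9, 3.1]
finger_gap: 0.3
finger_force: 1.4
```

Emit:
carry_out --slide '[[0, 0, -0.002], [0, 0, -0.003], [0, 0, -0.003], [0, 0, -0.003]]' --dr '[[0, 0, 0], [0, 0, 0], [0, 0, 0], [0, 0, 0]]' --gripper '[0, 0, 0, 0]'

```text
clock: 9.4
eef_pos: [470.4, -21.8, 222.2]
eef_rot: [3.141, -0.001, 0.334]
wrist_force: [0.3, -1.8, 5.1]
finger_gap: 0.6
finger_force: 2.3
```

Emit:
carry_out --slide '[[0, 0, 0.05], [0, 0, 0.15], [0, 0, 0.28], [-0.05, 0, 0.42], [-0.15, 0, 0.5], [-0.25, 0, 0.55], [-0.35, 0, 0.55], [-0.4, 0, 0.55], [-0.4, 0, 0.55], [-0.4, 0, 0.55]]' --dr '[[0, 0, 0], [0, 0, 0], [0, 0, 0], [0, 0, 0], [0, 0, 0], [0, 0, 0], [0, 0, 0], [0, 0, 0], [0, 0, 0], [0, 0, 0]]' --gripper '[0, 0, 0, 0, 0, 0, 0, 0, 0, 0]'

```text
clock: 10.23
eef_pos: [370.1, -21.8, 359.6]
eef_rot: [3.141, -0.001, 0.334]
wrist_force: [0.7, -0.1, 0.4]
finger_gap: 0.6
finger_force: 0.0
```

Run:
```python
from h import *
a=camera("scene"); b=camera("wrist"); s=read_state(); print(s["clock"],s["eef_pos"],s["wrist_force"])
A=cv2.resize(a[170:245,210:310],(400,300),interpolation=2); B=cv2.resize(b,(400,300))
cv2.imwrite("pics/c5.png",np.hstack([A,B])[:,:,::-1])
```

```text
10.3333 [370.62812985 -21.83972505 359.23045411] [ 0.19524182 -0.72345506  0.54249602]
```

View pics/c5.png

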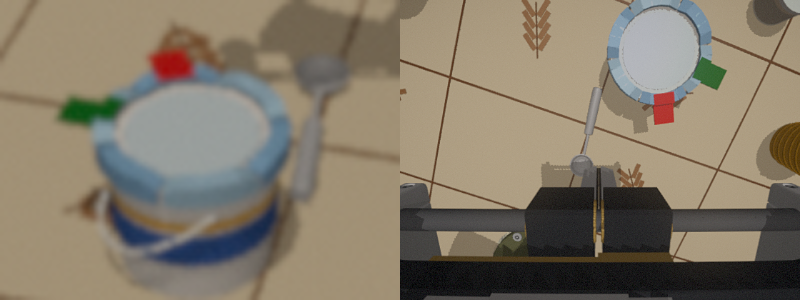

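The pail stands upright in its place with an even, level rim all round (crop, about (195,130)). The spoon at (310,130) is undisturbed and the hand is clear, so I hand in.

```bash
python3 -c "
from cell import *
print(sign_off())"
```

```text
the job is handed in; nothing more can be done
None
```

I pressed all six rim sections down in order, starting at the red tab, with about 5 N each; the pail stayed in place, the hand is clear, and the job was handed in at about 10 s, with no verdict reported.

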